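Stock the vacuum pump's service tray

TASK

Gather the good pump parts into the white service tray, each standing upright and wholly on the disc of its colour: the clean white filter with blue caps on the blue disc, the brass hose coupling on the yellow disc, the red filler plug on the red disc and the green-knobbed valve on the green disc. Leave the used brown filter and the grey steel coupling standing where they are.

Things in the scene. Friction and masses are not known exactly. Their poses are not given: they have to be found in the camera images.
- filter_c (a point): clean pump filter: ribbed white cylinder with blue end caps and a white centre on top, 42 mm in diameter, 64 mm tall, about 120 g. Point at its centre, half-way up (32 mm above its underside); z axis up along its axis. Round, so its yaw does not matter. Stands upright on the table at the start.
- used_filter_c (a point): used filter, same shape and blue end caps but dark brown body and brown centre on top, 42 mm in diameter, 64 mm tall; does not belong in the tray. Point at its centre, half-way up (32 mm above its underside); z axis up along its axis. Round, so its yaw does not matter. Stands upright on the table at the start.
- brass_c (a point): yellow brass hose coupling: base flange 42 mm in diameter and 16 mm high, above it a barbed tube 28 mm in diameter (ridges 31 mm, only for looks) with a black bore, 56 mm tall in all, about 220 g. Point at its centre, half-way up (28 mm above its underside); z axis up along its axis. Round, so its yaw does not matter. Stands upright on the table at the start.
- steelc_c (a point): grey steel hose coupling of the same shape and size as the brass one, from another pump; does not belong in the tray. Point at its centre, half-way up (28 mm above its underside); z axis up along its axis. Round, so its yaw does not matter. Stands upright on the table at the start.
- plug_c (a point): red oil filler plug: base flange 42 mm in diameter and 13 mm high, above it a ribbed head 35 mm in diameter with a black bar on top, 48 mm tall in all, about 80 g. Point at its centre, half-way up (24 mm above its underside); z axis up along its axis. Round, so its yaw does not matter. Stands upright on the table at the start.
- valve_c (a point): ballast valve: steel base flange 42 mm in diameter and 13 mm high, above it a ribbed green knob 35 mm in diameter with a small steel dot on top, 50 mm tall in all, about 150 g. Point at its centre, half-way up (25 mm above its underside); z axis up along its axis. Round, so its yaw does not matter. Stands upright on the table at the start.
- disc_blue: flat blue plastic disc, 72 mm in diameter and 3 mm thick, fixed on the floor of one of the four bays of the white service tray. Origin at the centre of its underside, 5 mm above the table; its top is 8 mm above the table; x and y axes along the tray's sides. The tray is fixed, 210 x 210 mm, with outer walls and cross dividers 5 mm thick reaching 18 mm above the table; bays 97 mm square, the discs central in them, 102 mm apart; which disc lies in which bay varies.
- disc_yellow: flat yellow plastic disc, 72 mm in diameter and 3 mm thick, fixed on the floor of one of the four bays of the white service tray. Origin at the centre of its underside, 5 mm above the table; its top is 8 mm above the table; x and y axes along the tray's sides. The tray is fixed, 210 x 210 mm, with outer walls and cross dividers 5 mm thick reaching 18 mm above the table; bays 97 mm square, the discs central in them, 102 mm apart; which disc lies in which bay varies.
- disc_red: flat red plastic disc, 72 mm in diameter and 3 mm thick, fixed on the floor of one of the four bays of the white service tray. Origin at the centre of its underside, 5 mm above the table; its top is 8 mm above the table; x and y axes along the tray's sides. The tray is fixed, 210 x 210 mm, with outer walls and cross dividers 5 mm thick reaching 18 mm above the table; bays 97 mm square, the discs central in them, 102 mm apart; which disc lies in which bay varies.
- disc_green: flat green plastic disc, 72 mm in diameter and 3 mm thick, fixed on the floor of one of the four bays of the white service tray. Origin at the centre of its underside, 5 mm above the table; its top is 8 mm above the table; x and y axes along the tray's sides. The tray is fixed, 210 x 210 mm, with outer walls and cross dividers 5 mm thick reaching 18 mm above the table; bays 97 mm square, the discs central in them, 102 mm apart; which disc lies in which bay varies.
There are look-alikes about, which are no part of the job. There is more than one size of the disc_yellow; the one meant has the size given above. What is meant by the part that bears plug_c is not pink, and is the larger of those in its own colour.

How it is judged:
At the end, for the whole second after the job is handed in: Clean filter on the blue disc, brass coupling on yellow, red plug on red, green valve on green: each upright (0.12 rad), resting on it (height 5 mm), centred within 16 mm, released, at rest; the brown filter and steel coupling upright within 20 mm of where they began (horizontal distance between filter_c and disc_blue below 0.016 m and angle between each of filter_c, brass_c, plug_c, valve_c, used_filter_c, steelc_c's own z axis and vertical below 0.12 rad and height (world z) of filter_c between 0.035 and 0.045 m and linear speed of each of filter, brass, plug, valve below 0.02 m/s and angular speed of each of filter, brass, plug, valve below 0.2 rad/s and horizontal distance between brass_c and disc_yellow below 0.016 m and height (world z) of brass_c between 0.031 and 0.041 m and horizontal distance between plug_c and disc_red below 0.016 m and height (world z) of plug_c between 0.027 and 0.037 m and horizontal distance between valve_c and disc_green below 0.016 m and height (world z) of valve_c between 0.028 and 0.038 m and distance of each of used_filter_c, steelc_c from where it was at the start of the episode below 0.02 m); the robot touches nothing.
It fails at once if the used brown filter is moved from its place (20 mm or more) or tipped over (distance of used_filter_c from where it was at the start of the episode above 0.02 m or angle between used_filter_c's own z axis and vertical above 0.5 rad).
It fails at once if the grey steel coupling is moved from its place (20 mm or more) or tipped over (distance of steelc_c from where it was at the start of the episode above 0.02 m or angle between steelc_c's own z axis and vertical above 0.5 rad).
It also fails if it takes over 102 s, if anything falls off the work surface, if the arm or the gripper's body presses on something with over 40 N, if the wrist force passes 120 N, or if a joint passes its speed limit or range.

ROBOT

A 6-joint arm with a two-finger parallel gripper is mounted at the origin on the work surface. World frame = base frame: x ahead of the robot, y to its left, z up, the work surface at z = 0. Lengths are in m, angles in rad, forces in N, time in s.
With the tool pointing down it reaches from about 0.275 to 0.875 m from the base axis. Payload 12.5 kg.
Tool frame: the origin (TCP) lies on the centre line of the jaws, within the pads' length; the fingertips stand r.finger_overhang ahead of it and the grasp point (between the pads) lies 3 mm ahead of it (r.finger_overhang is the distance from the TCP to the fingertips, in m); z points along the fingers, y is the direction in which the jaws open and shut (so a half turn about z gives the same grasp; the last joint's range is limited). The gripper opens to 85 mm and grips with 20 to 120 N. Pads are 22 mm wide; open, the fingers measure 114 mm over their backs; the gripper's body (76 mm by 85 mm) begins 54 mm behind the grasp point. The pads swing forward as they close: fully open they stand 13 mm farther back than shut.
Start: joints at [-1.251, 0.351, 1.652, -0, 1.139, -0.085], TCP at [0.217, -0.506, 0.253] pointing down, gripper open.
Joint ranges: [-2.75, 2.75], [-0.79, 2.1], [0.01, 2.65], [-1.57, 4.71], [0.07, 3.14], [-2.87, 2.87]. Speed limits (rad/s): [2.22, 2.22, 2.79, 3.14, 3.14, 3.14].

INTERFACE

Orientations are given as a unit quaternion [x, y, z, w].
In Python, from cell import r, optics gives the robot as it stands. The module is installed in compiled form; this text tells all that it offers. Calls block until the motion is done:
- r.move_to(position, orientation): joint-space move of the TCP to a pose.
- r.move_linear(position, rot=None, vel=0.15): straight line of the TCP; rot=None keeps the orientation; vel is the mean speed in m/s.
- r.set_joints(angles): joint-space move.
- r.set_gripper(opening, squeeze=None): opening from 0.0 (shut) to 1.0 (fully open); squeeze is the grip in N (None keeps the last); returns when the fingers have stopped.
- r.sleep(seconds).
- r.inverse_kinematics(position, orientation): joint angles nearest the present ones, or None.
- optics.get_image(name): name is "side" or "top"; returns a dict with "pixels" (384x512x3 uint8, red, green, blue), "depth" (384x512 float32, m along the optical axis (not along the pixel's ray), 0 where there is no reading), "fx", "fy", "cx", "cy" (pixels), "camera_from_world" (4x4, takes a point from world to camera coordinates). Camera axes: x right, y down, z forward; pixel columns grow to the right and rows downward; lengths in m; the calibration is good to about 2 mm. A picture is of the moment at which its call begins.
A pose or a line that the arm cannot do raises r.PlanningError and nothing moves.
- r.hand_in(): hands the job in, once; it reports no verdict.
Readings, each from a call of its own:
- r.current_t(): time.
- r.current_q(): joint angles.
- r.current_qvel(): joint speeds.
- r.current_effort(): joint torques, N m.
- r.current_tool_pos(): TCP position.
- r.current_ee_rot(): TCP orientation.
- r.current_contact_force(): force on the tool from outside, world axes, zero at the start.
- r.current_torque(): the same for the moment, N m.
- r.current_opening(): opening from 0.0 (shut) to 1.0 (fully open).
Only numpy, scipy, OpenCV 4.12 (cv2) and the standard library are available. Lean on these libraries where they do the work, as an engineer would, in place of code of your own. Each camera call takes 0.05 s, during which the arm holds its last target. There are 200 camera calls.

## Working session

There is one attempt and no reset: what is moved stays moved. The work goes in short steps, each a Python script; the robot and the scene stay as the last script left them, time stands still between calls to the robot, and variables do not carry over. Pictures are saved under pics/ and viewed, about 12 in all and at most 16, crops included, and the job is handed in when it is done.

```bash
mkdir -p pics; cat > h.py <<'E'
import numpy as np, cv2
from cell import r, optics
def grab(n):
    d=optics.get_image(n); return d
def save(d,name,box=None,s=1):
    im=d["pixels"][:,:,::-1]
    if box: im=im[box[1]:box[3],box[0]:box[2]]
    cv2.imwrite("pics/"+name,cv2.resize(im,None,fx=s,fy=s,interpolation=cv2.INTER_CUBIC))
def ray(d,u,v):
    T=np.linalg.inv(d["camera_from_world"]); c=T[:3,3]
    return c,T[:3,:3]@np.array([(u-d["cx"])/d["fx"],(v-d["cy"])/d["fy"],1])
def at_z(d,u,v,z):
    c,k=ray(d,u,v); return c+k*(z-c[2])/k[2]
def at_depth(d,u,v):
    c,k=ray(d,u,v); return c+k*d["depth"][int(v),int(u)]
E
python3 - <<'E'
from h import *
for n in("top","side"):
    d=grab(n); save(d,n+"0.png",s=1.5); np.savez(n+"0.npz",**d)
    print(n,np.linalg.inv(d["camera_from_world"]).round(3).tolist(),d["fx"])
print(r.finger_overhang,r.current_ee_rot(),r.current_t())
E
```

```text
top [[-0.182, -0.96, 0.215, 0.311], [-0.983, 0.178, -0.037, -0.012], [-0.003, -0.218, -0.976, 1.021], [0.0, 0.0, 0.0, 1.0]] 407.2230198131449
side [[0.979, -0.141, 0.148, 0.404], [-0.204, -0.721, 0.662, -0.589], [0.013, -0.678, -0.735, 0.648], [0.0, 0.0, 0.0, 1.0]] 358.64611770349825
0.022 [ 9.79584928e-01  2.01030081e-01 -6.31386568e-05 -5.21183106e-04] 0.1
```

View pics/top0.png

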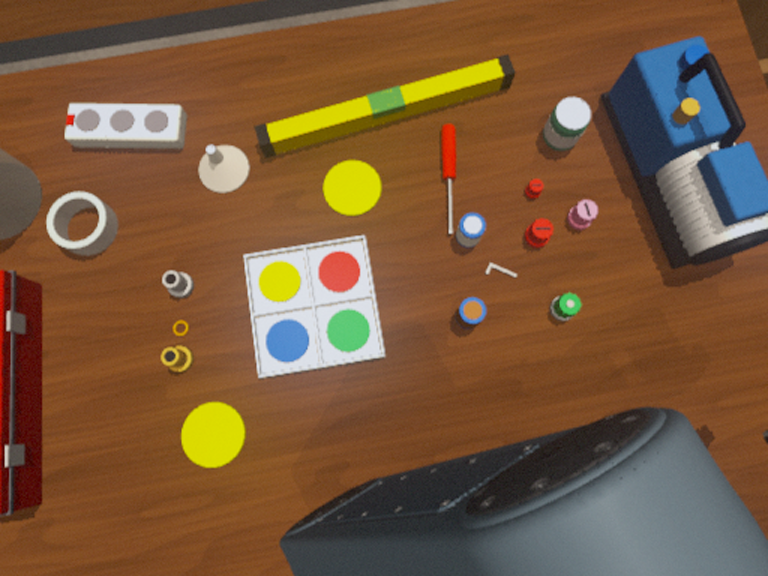

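View pics/side0.png

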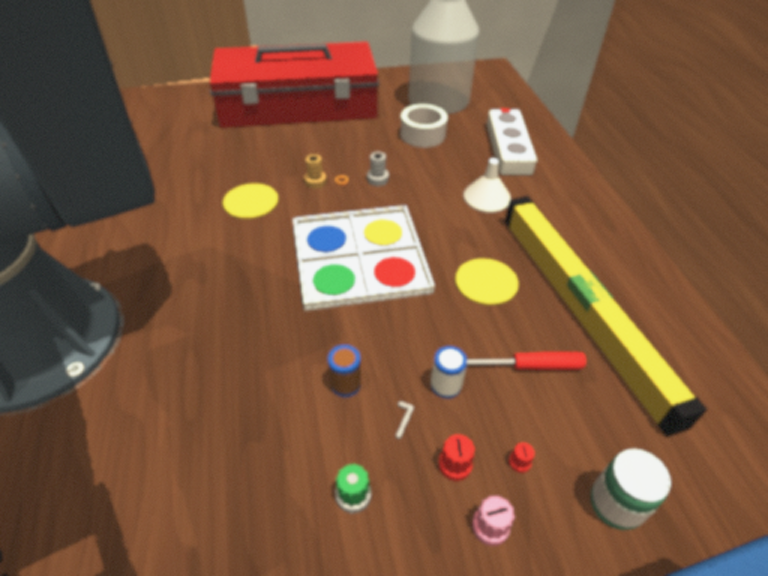

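Candidates, as pixels in the 1.5× top picture:
- **Filters:** clean (473,225) with a white top, used (472,310) with a brown top. The white jar at (568,120) isn't one.
- **Couplings:** brass (176,358), steel (177,283).
- **Plugs:** large red (540,230), small red (535,187), pink (583,213).
- **Valve:** (569,304).
- **Yellow discs:** tray (280,281), with loose ones at (352,187) and (213,434).

I choose the clean filter, brass coupling, large red plug, valve and the tray's disc. Next I measure them by depth in both cameras and check a close crop.

```bash
python3 - <<'E'
from h import *
D={n:dict(np.load(n+"0.npz")) for n in("top","side")}
def cloud(d):
    v,u=np.mgrid[0:384,0:512]; T=np.linalg.inv(d["camera_from_world"]); z=d["depth"]
    P=np.stack([(u-d["cx"])/d["fx"]*z,(v-d["cy"])/d["fy"]*z,z],-1)@T[:3,:3].T+T[:3,3]
    P[z==0]=np.nan; return P
C={n:cloud(D[n]) for n in D}
parts=dict(filter=((473,225),(450,360),.064),used=((472,310),(345,358),.064),brass=((173,357),(314,160),.056),steel=((175,280),(378,158),.056),plug=((540,228),(459,445),.048),valve=((569,303),(352,478),.050),small=((535,187),(522,452),.03),pink=((584,210),(494,508),.048))
for k,(t,s,h) in parts.items():
    for n,p in(("top",t),("side",s)):
        g=at_z(D[n],p[0]/1.5,p[1]/1.5,h)
        Q=C[n].reshape(-1,3); m=(np.hypot(*(Q[:,:2]-g[:2]).T)<.035)&(abs(Q[:,2]-h)<.006)
        q=Q[m]
        if len(q)<4: print(k,n,g.round(3),len(q));continue
        (cx,cy),R=cv2.minEnclosingCircle(q[:,:2].astype(np.float32))
        print(k,n,"click",g.round(3),"n",m.sum(),"mean",q.mean(0).round(4),"circ",round(cx,4),round(cy,4),"diam",round(2*R,3))
discs=dict(yellow=((280,281),(383,232)),red=((339,272),(395,271)),blue=((288,341),(327,238)),green=((348,331),(334,280)))
for k,ps in discs.items():
    for n,p in zip(("top","side"),ps):
        im=cv2.cvtColor(D[n]["pixels"],cv2.COLOR_RGB2HSV); u,v=[int(a/1.5) for a in p]
        hh=im[...,0].astype(int); dh=abs(hh-hh[v,u]); m=((np.minimum(dh,180-dh)<10)&(im[...,1]>120)).astype(np.uint8)
        _,l,st,c=cv2.connectedComponentsWithStats(m); i=l[v,u]
        b=cv2.fitEllipse(max(cv2.findContours((l==i).astype(np.uint8),0,1)[0],key=len))
        w=at_z(D[n],*c[i],.008); e=[at_z(D[n],c[i][0]+s*st[i][2]/2,c[i][1],.008) for s in(-1,1)]
        print(k,n,w.round(4),"width",np.linalg.norm(e[1]-e[0]).round(3),"z",C[n][v,u,2].round(3))
a=D["top"]; im=a["pixels"][:,:,::-1]
x=cv2.resize(im[110:220,295:400],None,fx=5,fy=5); y=cv2.resize(im[170:255,95:135],None,fx=5,fy=5)
o=np.zeros((550,525+200,3),np.uint8); o[:,:525]=x; o[:425,525:]=y; cv2.imwrite("pics/crop.png",o)
E
```

```text
filter top click [ 0.585 -0.199  0.064] n 233 mean [ 0.5867 -0.1962  0.0651] circ 0.5875 -0.1965 diam 0.043
filter side click [ 0.584 -0.2    0.064] n 326 mean [ 0.5839 -0.2006  0.0653] circ 0.585 -0.1985 diam 0.043
used top click [ 0.448 -0.167  0.064] n 249 mean [ 0.4488 -0.1666  0.0653] circ 0.4491 -0.1672 diam 0.043
used side click [ 0.448 -0.169  0.064] n 331 mean [ 0.4464 -0.1711  0.0653] circ 0.4475 -0.1689 diam 0.044
brass top click [0.462 0.31  0.056] n 129 mean [0.4651 0.3146 0.0568] circ 0.4655 0.3154 diam 0.03
brass side click [0.463 0.31  0.056] n 70 mean [0.4627 0.3097 0.0565] circ 0.4635 0.3124 diam 0.034
steel top click [0.585 0.294 0.056] n 119 mean [0.5887 0.2997 0.0569] circ 0.5898 0.3004 diam 0.029
steel side click [0.586 0.294 0.056] n 67 mean [0.5855 0.2963 0.0566] circ 0.586 0.2993 diam 0.03
plug top click [ 0.565 -0.31   0.048] n 162 mean [ 0.5645 -0.3118  0.0487] circ 0.5648 -0.313 diam 0.037
plug side click [ 0.564 -0.311  0.048] n 314 mean [ 0.5619 -0.3163  0.0489] circ 0.5624 -0.3151 diam 0.038
valve top click [ 0.432 -0.326  0.05 ] n 179 mean [ 0.4328 -0.
[... 299 characters left out ...]
n 147 mean [ 0.6429 -0.3287  0.0319] circ 0.6436 -0.3277 diam 0.024
pink top click [ 0.582 -0.39   0.048] n 160 mean [ 0.5827 -0.3929  0.0484] circ 0.5838 -0.3932 diam 0.038
pink side click [ 0.579 -0.391  0.048] n 395 mean [ 0.5801 -0.3968  0.0488] circ 0.5806 -0.3956 diam 0.038
yellow top [0.5648 0.1352 0.008 ] width 0.069 z 0.01
yellow side [0.5621 0.1329 0.008 ] width 0.065 z 0.01
red top [0.5632 0.0328 0.008 ] width 0.069 z 0.009
red side [0.5606 0.0308 0.008 ] width 0.066 z 0.01
blue top [0.4622 0.1369 0.008 ] width 0.07 z 0.012
blue side [0.4601 0.1352 0.008 ] width 0.067 z 0.012
green top [0.4607 0.0343 0.008 ] width 0.068 z 0.011
green side [0.4585 0.0323 0.008 ] width 0.064 z 0.008
```

View pics/crop.png

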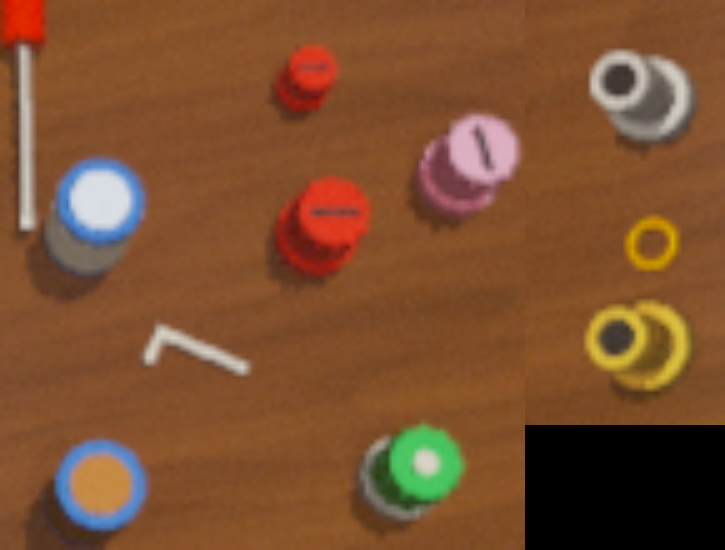

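The crop confirms the choice: clean white-top filter at crop (100,200), brown one at (100,485), big red plug at (333,212), valve at (425,462), brass at (617,340) and steel at (619,80). The two cameras agree within about 3 mm, and heights, diameters and the 102 mm disc spacing all match. I'll average the two and start with the filter.

```bash
cat >> h.py <<'E'
def quat(p,jaw,z=.2):
    best=None
    for psi in (jaw+np.pi/2,jaw-np.pi/2):
        q=np.array([np.cos(psi/2),np.sin(psi/2),0,0]); j=r.inverse_kinematics([*p,z],q)
        if j is not None and (best is None or abs(j[5])<abs(best[0])): best=(j[5],q)
    return best[1]
def pick_place(name,src,dst,jaw,zg,width):
    q=quat(src,jaw); Z=.19
    r.move_to([*src,Z],q); r.set_gripper(1.0,40)
    r.move_linear([*src,zg],vel=.12); r.set_gripper(0.0,40)
    o=r.current_opening(); print(name,"opening",round(o*85,1),"want",width,"F",np.round(r.current_contact_force(),1))
    if abs(o*85-width)>8: print("ABORT bad grasp"); return False
    r.move_linear([*src,Z],vel=.12)
    print(" lifted",round(r.current_opening()*85,1),"F",np.round(r.current_contact_force(),1))
    q=quat(dst,0.0)
    r.move_to([*dst,Z],q); r.move_linear([*dst,zg+.03],vel=.15); r.move_linear([*dst,zg+.0095],vel=.04)
    print(" down F",np.round(r.current_contact_force(),1)); r.sleep(.2)
    r.set_gripper(.85); r.move_linear([*dst,Z],vel=.12); print(" t",round(r.current_t(),1)); return True
E
python3 - <<'E'
from h import *
pick_place("filter",(.586,-.198),(.461,.136),0.0,.043,42)
d=grab("side"); save(d,"side1.png",s=1.5)
E
```

```text
filter opening 40.5 want 42 F [-1.3 -0.   4.5]
 lifted 41.2 F [-1.  -0.1 -2.2]
 down F [ 0.5  0.8 -1. ]
 t 10.2
```

View pics/side1.png

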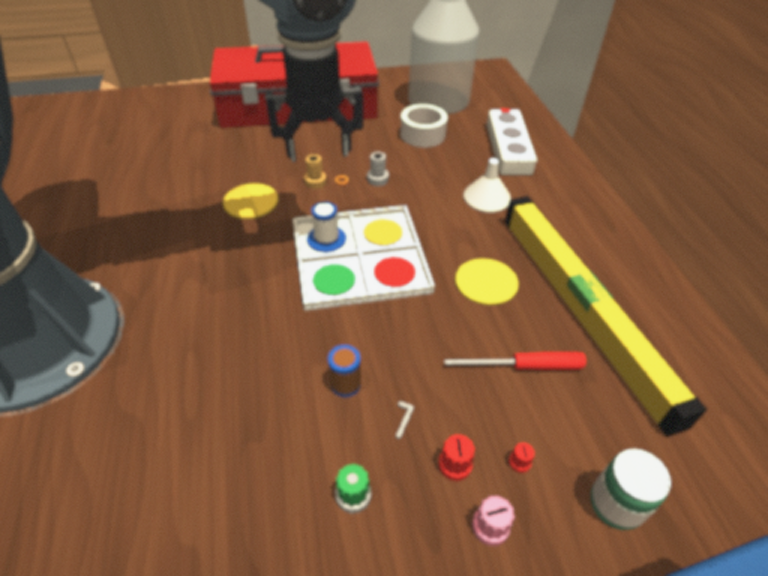

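The filter stands upright in the middle of the blue disc at (326,225); nothing else moved. On to the other three.

```bash
python3 - <<'E'
from h import *
ok=pick_place("brass",(.4645,.3145),(.5635,.134),0.0,.042,28) and pick_place("plug",(.5635,-.314),(.562,.032),np.pi/4,.039,35) and pick_place("valve",(.4315,-.3265),(.4595,.033),0.0,.040,35)
if ok: r.move_to([.3,-.4,.25],quat((.3,-.4),0.0,.25))
for n in("top","side"):
    d=grab(n); save(d,n+"2.png",s=1.5); np.savez(n+"2.npz",**d)
print(r.current_t())
E
```

```text
brass opening 27.0 want 28 F [-1.9 -1.9  4.2]
 lifted 27.0 F [ 0.  -0.1 -1.4]
 down F [-0.5 -0.2 -2.4]
 t 19.0
plug opening 33.9 want 35 F [-0.5 -0.4  4.4]
 lifted 33.8 F [-0.3 -0.4 -0.8]
 down F [-0.2  0.2 -0.9]
 t 29.2
valve opening 33.7 want 35 F [-0.9  0.5  5.3]
 lifted 33.8 F [ 0.4 -0.  -1.9]
 down F [-0.4 -0.5 -0.7]
 t 39.2
40.975
```

View pics/top2.png

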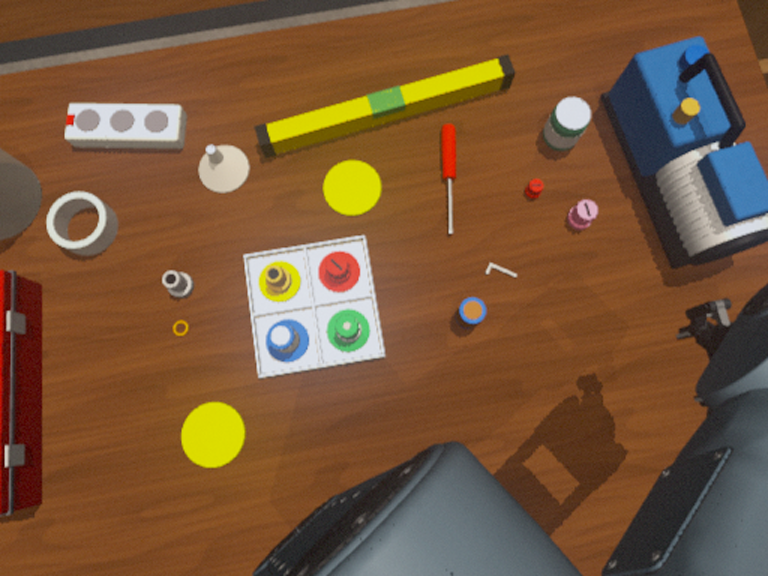

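View pics/side2.png

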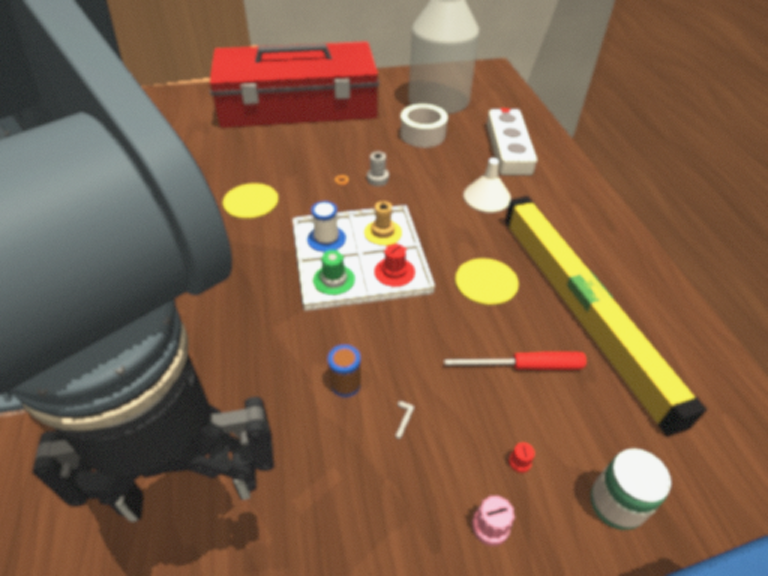

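All four parts stand on their discs: blue (286,338), yellow (279,277), red (339,269) and green (348,328). The used filter (472,310) and the steel coupling (177,283) are where they were. I'll check the numbers once more, then hand in.

```bash
python3 - <<'E'
from h import *
bad=False
for k,(g,h) in dict(filter=((.461,.136),.072),brass=((.5635,.134),.064),plug=((.562,.032),.056),valve=((.4595,.033),.058),used=((.448,-.168),.064),steel=((.588,.2995),.056)).items():
    for n in("top","side"):
        d=dict(np.load(n+"2.npz")); v,u=np.mgrid[0:384,0:512]; T=np.linalg.inv(d["camera_from_world"]); z=d["depth"]
        Q=(np.stack([(u-d["cx"])/d["fx"]*z,(v-d["cy"])/d["fy"]*z,z],-1)@T[:3,:3].T+T[:3,3]).reshape(-1,3)
        q=Q[(np.hypot(*(Q[:,:2]-g).T)<.035)&(abs(Q[:,2]-h)<.006)]
        c,R=cv2.minEnclosingCircle(q[:,:2].astype(np.float32)); e=(np.array(c)-g)*1000
        print(k,n,"off mm",e.round(1),"top z",q[:,2].mean().round(4),"want",h); bad|=np.hypot(*e)>9
if not bad: r.hand_in(); print("handed in",r.current_t())
E
```

```text
filter top off mm [2.5 0.9] top z 0.0733 want 0.072
filter side off mm [-2.1 -0.6] top z 0.0731 want 0.072
brass top off mm [1.9 0.1] top z 0.0649 want 0.064
brass side off mm [ 0.9 -0.5] top z 0.0649 want 0.064
plug top off mm [2.2 1. ] top z 0.0566 want 0.056
plug side off mm [-0.3 -1.1] top z 0.0565 want 0.056
valve top off mm [2.7 0.8] top z 0.0587 want 0.058
valve side off mm [ 0.2 -1.3] top z 0.0586 want 0.058
used top off mm [1.2 1.1] top z 0.0652 want 0.064
used side off mm [-0.8 -1.2] top z 0.0654 want 0.064
steel top off mm [1.7 1.2] top z 0.0565 want 0.056
steel side off mm [-0.8 -1.2] top z 0.0566 want 0.056
the job is handed in; nothing more can be done
the job is handed in; nothing more can be done
```

The job is handed in: the clean filter is on the blue disc, the brass coupling on yellow, the large red plug on red and the green valve on green. Each went in on the first try. The last motion ended at about 41 s, against the 102 s limit.

- **Placement:** both cameras put every part within 3 mm of its disc centre, and the tops are about 1 mm above the expected height. In the pictures all four look upright, and the gripper is clear of everything.
- **Parts left alone:** the brown filter and the steel coupling measure within about 2 mm of where they started, which is within the calibration error.
- **Disagreements:** the two cameras differ by up to about 5 mm (filter, x), well inside the 16 mm tolerance. No check failed. The closing clock reading returned only the "handed in" notice, and no verdict was given.

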